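# Index the hardware carousel and let its drop pin lock it

## Robot

A 7-joint arm with a two-finger parallel gripper is mounted at the origin on the work surface. World frame = base frame: x ahead of the robot, y to its left, z up, the work surface at z = 0. Lengths are in m, angles in degrees, forces in N, time in s.
With the tool pointing down it reaches from about 0.425 to 0.875 m from the base axis. Payload 8.4 kg.
Tool frame: the origin (TCP) lies midway between the tips of the shut fingers; the grasp point (between the pads) lies 19 mm behind it; z points along the fingers, y is the direction in which the jaws open and shut (so a half turn about z gives the same grasp; the last joint's range is limited). The gripper opens to 87 mm and grips with 3 to 60 N. Pads are 19 mm wide; open, the fingers measure 117 mm over their backs; the gripper's body (75 mm by 190 mm) begins 51 mm behind the grasp point.
Start: joints at [-80.168, 19.091, 2.286, 83.961, -0.768, 76.965, -3.352], TCP at [0.174, 0.626, 0.223] pointing down, gripper open.
Joint ranges: [-147.57, 147.57], [-21.85, 119.76], [-74.77, 79.35], [14.55, 137.4], [-85.83, 265.84], [4.83, 119.75], [-152.11, 152.11]. Speed limits (degrees/s): [127.2, 127.2, 159.86, 159.86, 180, 180, 180].

## Interface

Orientations are given as a 3x3 rotation matrix whose columns are the frame's x, y, z axes.
In Python, from workcell import get_state, snapshot, sign_off gives the robot as it stands.
- The arm moves only by the tool arm_command, never from a script. Its argument "moves" is a list of rows, each a list of 7 numbers: the shift along the tool's x, y, z in m, then the turn, a rotation vector about the tool's x, y, z in rad, then the finger opening in m, from 0 to 0.087. In form: [[x, y, z, rx, ry, rz, jaw], ...]. A call has exactly 5 rows; each row shifts and turns the commanded pose from where the row before left it, along the tool's axes as they then stand; what a row does not reach is not made up. A row lasts 1/12 s, in which the tool goes at most 41.7 mm and 7.16 degrees, less where a joint would pass 70% of its speed; a pose out of reach is approached as far as the arm can. A call is refused whole if a number of a shift passes 0.0417 or a number of a turn 0.125, either way. A call with a gripper value outside its range is refused whole. The fingers move at their own pace and stop on an object; "newtons" is the grip in N (left out, the last holds). Time passes only in rows, so rows that do not move let the fingers close, or fill a call up. It gives the time, the measured TCP pose, the force and the opening at its end, in the units of the state.
- get_state(): the state, without advancing time (a new reading comes with each control period).
- snapshot(name): name is "scene" or "top" or "wrist"; returns a dict with "img" (420x560x3 uint8, red, green, blue), "vertical_fov" (degrees; the focal length in pixels is half the picture's height over the tangent of half this angle, whatever the lens; pixels are square), "cx", "cy" (the principal point, pixels), "distortion" ([k1, k2, p1, p2, k3] as OpenCV has them; the pictures are not rectified), "R" (3x3) and "t" (3): a world point X has camera coordinates R X + t. Camera axes: x right, y down, z forward; pixel columns grow to the right and rows downward; lengths in m; the calibration is good to about 2 mm. A picture is of the moment at which its call begins. There is no depth.
- sign_off(): hands the job in, once; it reports no verdict.
The state is a dict: "time_s": time; "joint_pos": joint angles; "joint_velocities": joint speeds; "effort": joint torques, N m; "ee_pos": TCP position; "tool_rot": TCP orientation; "contact_force": force on the tool from outside, world axes, zero at the start; "moment": the same for the moment, N m; "width": finger opening in m.
Only numpy, scipy, OpenCV 4.12 (cv2) and the standard library are available. Lean on these libraries where they do the work, as an engineer would, in place of code of your own. Each camera call takes 0.05 s, during which the arm holds its last target. There are 200 camera calls.

## Task

Take the drop pin out of its stand, stand it in the bush of the hardware carousel and let go. Then turn the carousel gently by pushing one of its spokes with your fingers, bringing the bush round to the steel pointer, until the pin falls fully home into the hidden socket and locks the carousel. Push lightly (never more than 20 N), leave the other things on the table alone, and finish with your hand clear.

Things in the scene. Friction and masses are not known exactly. Their poses are not given: they have to be found in the camera images.
- base: Fixed foot of the carousel: flat black disc 300 mm across, 10 mm thick, on the table. Origin: centre of its underside, on the carousel's vertical turning axis. Its -x axis points from the centre to the steel pointer.
- carousel (a joint): Carousel angle, rad, growing anticlockwise seen from above; 0: bush exactly at the pointer. It starts with the bush 0.6 to 1.4 rad anticlockwise of the pointer, so turn it clockwise. No end stops; steady drag of about 0.12 N m (1.2 N of push at 100 mm from the axis); it stays where it is left.
- bush (a point): Centre of the mouth of the bush, 60 mm over the table, 78 mm from the axis: a black block 34 by 34 mm, 20 mm high, on the platter midway between two spokes, with an upright round hole 14.4 mm across right through block and platter. A pin set in it rests its foot on a hidden plate 28 mm over the table and slides along as the carousel turns.
- pointer (a point): Tip of the steel pointer (index mark) on the foot, 133 mm from the axis, top 42 mm over the table. The unseen socket for the pin, under the platter, is only roughly set to it: up to 0.07 rad either side, to be found by feel. Once the pin drops in, further push meets a hard stop (play about 0.04 rad). Passed faster than about 0.5 rad/s the pin may skip over it.
- stand: Fixed grey block 56 by 56 mm, 55 mm high, with an upright hole in which the pin stands at the start, its head resting on the block. Origin: centre of its underside. It may be left or right of the carousel.
- pin: Loose drop pin, about 70 g: steel shank 12 mm across, 47 mm long, tapered foot; black round head 24 mm across, 32 mm high (79 mm in all). Origin: centre of the foot end; z up to the head. Height of the foot over the table: 8 mm in the stand, 28 mm set in the bush and not yet locked, 13 mm when fully home (head resting on the bush).
- latch_plate: Bystander: flat steel latch plate, 90 by 32 by 4 mm. Origin: centre of its underside.
- mallet: Bystander: mallet with a blue rubber head 60 mm across and 95 mm long, lying down, wooden handle along its -x, 220 mm. Origin: on the table under the head.
- hex_key: Bystander: L-shaped chrome hex key, 100 by 36 mm, 8 mm thick. Origin: near the middle of the long leg, on the table.
- hinge: Bystander: black plastic cabinet door hinge with a wire spring clip, 95 by 62 mm, 18 mm high. Origin: under its round cup.
- hub_top (a point): Centre of the top of the black hub, on the turning axis, 90 mm over the table. The hub (44 mm across) stands on the turning round aluminium platter, 260 mm across, underside 30 mm and top 40 mm over the table. Flat small screws and washers lie on it and are not in the way.
- spoke (a point): Mid top edge of one of the four grey upright spokes (radial walls on the platter, 5 mm thick, reaching 17 to 125 mm from the axis and 40 to 85 mm over the table); this point is 71 mm from the axis. Seen from above this spoke stands 45 degrees anticlockwise of the bush; the others follow at 90 degree steps.
Mind the look-alikes: they are no part of the job. Of the things like the pin, leave any that is pink or yellow; of the rest the smaller one is meant.

How it is judged (in metres and radians):
On the way, in this order (a step that is already met when the one before it is completed fails the run):
1. the pin stands released in the bush, still up on the hidden plate (horizontal distance between pin and bush below 0.008 m and z of pin in the frame of base between 0.022 and 0.034 m and contact force between the fingers and pin below 0.1 N), for 0.2 s.
2. the bush has been brought round to within 0.25 rad of the pointer with the fingers pushing the carousel (value of joint carousel between -0.25 and 0.25 rad and contact force between the fingers and carousel above 0.2 N).
At the end, for the whole second after the job is handed in: The pin stands upright (within 0.15 rad) in the bush with its foot less than 17 mm over the table, so it is down in the socket; the carousel is within 0.13 rad of the pointer; both at rest (z of pin in the frame of base below 0.017 m and horizontal distance between pin and bush below 0.006 m and angle between pin's own z axis and vertical below 0.15 rad and value of joint carousel between -0.13 and 0.13 rad and linear speed of pin below 0.02 m/s and velocity of joint carousel between -0.05 and 0.05 rad/s); the robot touches nothing.
It fails at once if the carousel is pushed with more than 20 N (contact force between any of the fingers, the arm and carousel above 20 N).
It fails at once if a bystander is moved by more than 20 mm (distance of any of latch_plate, mallet, hex_key, hinge from where it was at the start of the episode above 0.02 m).
It also fails if it takes over 66 s, if anything falls off the work surface, if the arm or the gripper's body presses on something with over 40 N, if the wrist force passes 120 N, or if a joint passes its speed limit or range.

## Working session

There is one attempt and no reset: what is moved stays moved. The work goes in short steps, Python scripts to look and compute and a tool call to move; the robot and the scene stay as the last step left them, time stands still between calls to the robot, and variables do not carry over. Pictures are saved under pics/ and viewed, about 8 in all and at most 12, crops included, and the job is handed in when it is done.

Besides the shell and the picture viewer there is one more tool, called after ">>>" by a JSON object that holds its "op" and its "data". arm_command: Moves the arm, as the interface text tells. Its arguments: {"type":"object","properties":{"moves":{"type":"array"},"newtons":{"type":"number"}},"required":["moves"]}

```bash
mkdir -p pics; cat > h.py <<'E'
import numpy as np, cv2, pickle
from workcell import get_state, snapshot, sign_off
def cam(s):
    h=s["img"].shape[0]; f=h/2/np.tan(np.radians(s["vertical_fov"])/2)
    K=np.array([[f,0,s["cx"]],[0,f,s["cy"]],[0,0,1.]])
    return K,np.array(s["distortion"],float),np.array(s["R"]),np.array(s["t"])
def ray(s,uv,z):
    K,D,R,t=cam(s); p=cv2.undistortPoints(np.array([[uv]],float),K,D)[0,0]
    d=R.T@np.array([p[0],p[1],1]); c=-R.T@t
    return c+d*(z-c[2])/d[2]
def proj(s,X):
    K,D,R,t=cam(s); return cv2.projectPoints(np.array(X,float).reshape(-1,3),cv2.Rodrigues(R)[0],t,K,D)[0][:,0]
def take(name,fn):
    s=snapshot(name); pickle.dump(s,open(f"pics/{fn}.pkl","wb")); return s
def load(fn): return pickle.load(open(f"pics/{fn}.pkl","rb"))
def save(img,fn): cv2.imwrite(f"pics/{fn}.png",img[:,:,::-1])
E
python3 - <<'E'
from h import *
a=take("top","top0"); b=take("scene","scene0")
save(a["img"],"top0");save(b["img"],"scene0")
for s in(a,b):
    K,D,R,t=cam(s);print(-R.T@t,K[0,0],R[2])
st=get_state();print({k:np.round(v,3).tolist() for k,v in st.items()})
E
```

```text
[ 0.39342147 -0.02740789  0.95401005] 387.65165523411065 [ 0.1818896   0.0200002  -0.98311554]
[1.24520146 0.04880755 0.97026975] 441.95426098335986 [-0.60584729 -0.06549733 -0.7928803 ]
{'time_s': 0.1, 'joint_pos': [-80.169, 19.128, 2.285, 84.005, -0.767, 76.966, -3.353], 'joint_velocities': [-0.003, -0.097, 0.049, -0.083, -0.033, 0.063, 0.039], 'effort': [0.004, -65.782, 1.34, -40.47, -0.06, 0.041, 0.0], 'ee_pos': [0.174, 0.626, 0.222], 'tool_rot': [[-0.964, 0.268, -0.0], [0.268, 0.964, -0.001], [-0.0, -0.001, -1.0]], 'contact_force': [0.87, 0.451, 0.436], 'moment': [-0.062, 0.01, 0.006], 'width': 0.087}
```

View pics/top0.png

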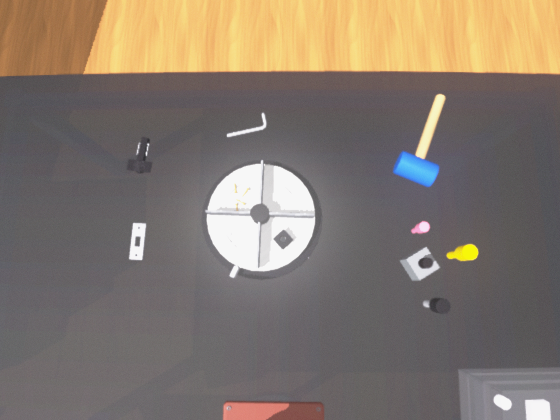

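View pics/scene0.png

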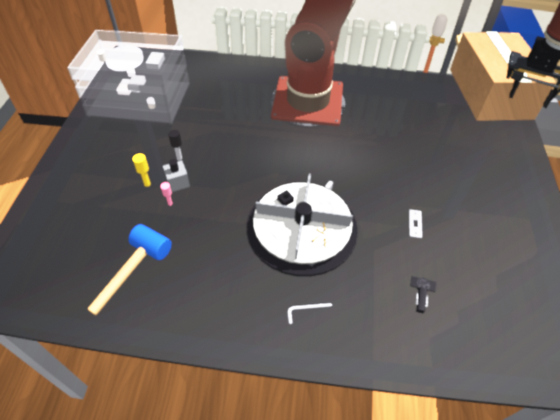

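The top view shows the carousel hub at about (260,213), the bush near (285,238), and the pointer at (235,270). The stand with the black-headed pin is at (421,264). The pink, yellow and second black pins are next to it. The scene view agrees. Next I'll enlarge crops of both.

```bash
python3 - <<'E'
from h import *
a=load("top0")["img"];b=load("scene0")["img"]
c=lambda i,x,y,w,h,k:cv2.resize(i[y:y+h,x:x+w],None,fx=k,fy=k,interpolation=cv2.INTER_CUBIC)
top=np.hstack([c(a,200,155,125,125,3.2),c(a,385,205,125,125,3.2)])   # 400+400
bot=np.hstack([c(b,250,170,100,50,4),c(b,120,120,100,50,4)])
save(np.vstack([top,bot]),"crop1")
E
```

```text
(no output)
```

View pics/crop1.png

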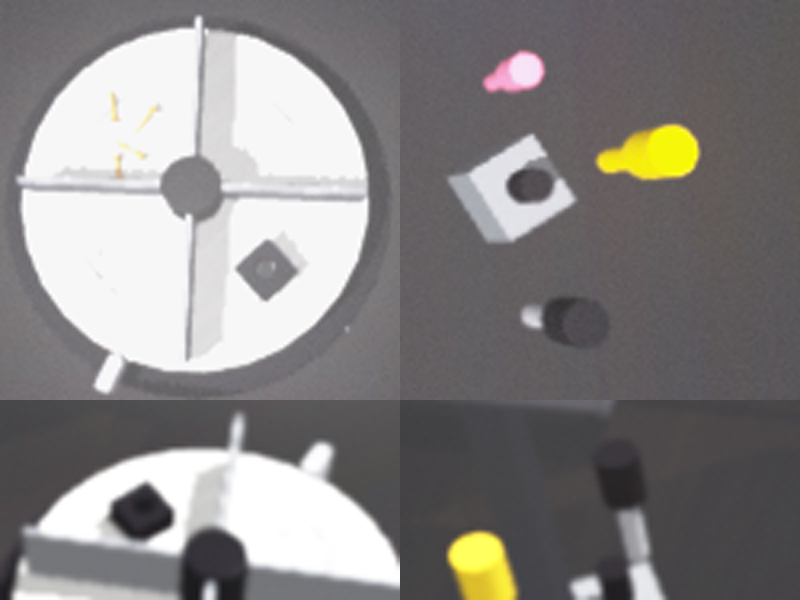

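```bash
python3 - <<'E'
from h import *
a=load("top0");b=load("scene0")
A=lambda x,y,ox=200,oy=155:((x+.5)/3.2-.5+ox,(y+.5)/3.2-.5+oy)
P={}
for n,uv,z in [("hub",A(191,187),.09),("bush",A(267,268),.06),("ptr",A(100,390),.042),
 ("sp_up",A(199,17),.085),("sp_dn",A(189,358),.085),("sp_l",A(20,182),.085),("sp_r",A(365,190),.085),
 ("pin",A(537-400,183,385,205),.087),("st1",A(133,135,385,205),.055),("st2",A(177,200,385,205),.055),("st3",A(110,241,385,205),.055),("st4",A(66,178,385,205),.055),
 ("pinkhead",A(126,70,385,205),.07),("yel",A(275,150,385,205),.1),("blk",A(185,323,385,205),.1),("blkfoot",A(125,316,385,205),.0),("pinkfoot",A(88,84,385,205),0),("yelfoot",A(203,160,385,205),0)]:
    P[n]=ray(a,uv,z); print(n,P[n].round(4))
h=P["hub"]
for n in("bush","ptr","sp_up","sp_dn","sp_l","sp_r"):
    d=P[n]-h;print(n,np.hypot(*d[:2]),np.degrees(np.arctan2(d[1],d[0])))
print("stc",sum(P["st%d"%i] for i in(1,2,3,4))/4, np.degrees(np.arctan2(*(P["st2"]-P["st1"])[[1,0]])))
# scene check
B=lambda x,y:((x+.5)/4-.5+250,(y-400+.5)/4-.5+170)
for n,q,z in(("hub",B(214,550),.09),("bush",B(144,493),.06)): print("scene",n,ray(b,q,z),"pred",proj(b,P[n]),q)
print("pin head in scene",proj(b,P["pin"]))
E
```

```text
hub [0.5434 0.0313 0.09  ]
bush [ 0.4894 -0.0226  0.06  ]
ptr [0.4016 0.0987 0.042 ]
sp_up [0.6704 0.0276 0.085 ]
sp_dn [0.4237 0.0313 0.085 ]
sp_l [0.5476 0.1542 0.085 ]
sp_r [ 0.5425 -0.0921  0.085 ]
pin [ 0.435  -0.3438  0.087 ]
st1 [ 0.4711 -0.3546  0.055 ]
st2 [ 0.4244 -0.3837  0.055 ]
st3 [ 0.3954 -0.3336  0.055 ]
st4 [ 0.4401 -0.3042  0.055 ]
pinkhead [ 0.5165 -0.3469  0.07  ]
yel [ 0.4569 -0.4365  0.1   ]
blk [ 0.3407 -0.3663  0.1   ]
blkfoot [ 0.3398 -0.3608  0.    ]
pinkfoot [ 0.5153 -0.3419  0.    ]
yelfoot [ 0.4567 -0.4277  0.    ]
bush 0.07629289214186742 -135.12340254702215
ptr 0.1570284629504171 154.56512872710286
sp_up 0.12702868133047152 -1.6343043582921946
sp_dn 0.11975861472138265 179.9995404979894
sp_l 0.12301943647145717 88.07475181982956
sp_r 0.12333248862017365 -90.43844380971275
stc [ 0.43273645 -0.34402166  0.055     ] -148.01435642085693
scene hub [0.54259151 0.03186417 0.09      ] pred [[302.85603843 207.35281435]] (303.125, 207.125)
scene bush [ 0.47662477 -0.02033685  0.06      ] pred [[284.21508345 196.37455608]] (285.625, 192.875)
pin head in scene [[171.88830933 162.36323962]]
```

```bash
cat >> h.py <<'E'
from scipy.spatial.transform import Rotation as Ro
def sim(p,Rm,rows):
    p=np.array(p,float);Rm=np.array(Rm)
    for r in rows: p=p+Rm@np.array(r[:3]); Rm=Rm@Ro.from_rotvec(r[3:6]).as_matrix()
    return p,Rm
def local(Rm,d): return np.array(Rm).T@np.array(d)
E
python3 - <<'E'
from h import *
from scipy.optimize import fsolve
s=get_state();p=s["ee_pos"];R=s["tool_rot"]
f=lambda v:(sim(p,R,[[v[0],v[1],0,0,0,.056]]*35)[0]-[.434,-.344,.2])[:2]
v=fsolve(f,[-.03,-.003]);print(v)
rows=[[round(v[0],4),round(v[1],4),0,0,0,.056]]*35
for k in(10,20,30,35):
    q,Q=sim(p,R,rows[:k]);print(q,np.hypot(q[0],q[1]),Q[:,1])
E
```

```text
[-0.03372725 -0.00290265]
[0.44770681 0.4349908  0.22194614] 0.6242262270183391 [ 0.73848801  0.67426556 -0.00118848]
[0.57838288 0.12773863 0.22235228] 0.5923207871755716 [ 9.83848824e-01  1.79000549e-01 -5.43882690e-04]
[ 0.5258906  -0.20199553  0.22284401] 0.5633499106297825 [ 9.28653879e-01 -3.70947302e-01  2.66864511e-04]
[ 0.43379816 -0.34321336  0.22307478] 0.5531512066123931 [ 7.89974484e-01 -6.13139367e-01  6.57065031e-04]
```

>>> {"op": "arm_command", "data": {"moves": [[-0.0337,-0.0029,0,0,0,0.056,0.06],[-0.0337,-0.0029,0,0,0,0.056,0.06],[-0.0337,-0.0029,0,0,0,0.056,0.06],[-0.0337,-0.0029,0,0,0,0.056,0.06],[-0.0337,-0.0029,0,0,0,0.056,0.06]]}}

```text
time_s: 0.52
ee_pos: [0.3256, 0.5491, 0.222]
tool_rot: [[-0.851, 0.526, -0.0], [0.526, 0.851, -0.001], [-0.0, -0.001, -1.0]]
contact_force: [0.2, -0.3, 0.6]
width: 0.0638
```

>>> {"op": "arm_command", "data": {"moves": [[-0.0337,-0.0029,0,0,0,0.056,0.06],[-0.0337,-0.0029,0,0,0,0.056,0.06],[-0.0337,-0.0029,0,0,0,0.056,0.06],[-0.0337,-0.0029,0,0,0,0.056,0.06],[-0.0337,-0.0029,0,0,0,0.056,0.06]]}}

```text
time_s: 0.93
ee_pos: [0.4488, 0.434, 0.2221]
tool_rot: [[-0.672, 0.74, -0.0], [0.74, 0.672, -0.001], [-0.0, -0.001, -1.0]]
contact_force: [-0.3, 1.3, 0.9]
width: 0.0595
```

>>> {"op": "arm_command", "data": {"moves": [[-0.0337,-0.0029,0,0,0,0.056,0.06],[-0.0337,-0.0029,0,0,0,0.056,0.06],[-0.0337,-0.0029,0,0,0,0.056,0.06],[-0.0337,-0.0029,0,0,0,0.056,0.06],[-0.0337,-0.0029,0,0,0,0.056,0.06]]}}

```text
time_s: 1.35
ee_pos: [0.5354, 0.2894, 0.2221]
tool_rot: [[-0.441, 0.897, -0.0], [0.897, 0.441, -0.0], [-0.0, -0.001, -1.0]]
contact_force: [1.0, 0.2, -0.1]
width: 0.06
```

>>> {"op": "arm_command", "data": {"moves": [[-0.0337,-0.0029,0,0,0,0.056,0.06],[-0.0337,-0.0029,0,0,0,0.056,0.06],[-0.0337,-0.0029,0,0,0,0.056,0.06],[-0.0337,-0.0029,0,0,0,0.056,0.06],[-0.0337,-0.0029,0,0,0,0.056,0.06]]}}

```text
time_s: 1.77
ee_pos: [0.5786, 0.1264, 0.2222]
tool_rot: [[-0.176, 0.984, -0.0], [0.984, 0.176, -0.0], [-0.0, -0.001, -1.0]]
contact_force: [0.9, 0.5, 0.0]
width: 0.0598
```

>>> {"op": "arm_command", "data": {"moves": [[-0.0337,-0.0029,0,0,0,0.056,0.06],[-0.0337,-0.0029,0,0,0,0.056,0.06],[-0.0337,-0.0029,0,0,0,0.056,0.06],[-0.0337,-0.0029,0,0,0,0.056,0.06],[-0.0337,-0.0029,0,0,0,0.056,0.06]]}}

```text
time_s: 2.18
ee_pos: [0.5751, -0.0421, 0.2223]
tool_rot: [[0.103, 0.995, -0.0], [0.995, -0.103, -0.0], [-0.0, -0.0, -1.0]]
contact_force: [-0.1, 0.1, -0.9]
width: 0.0595
```

>>> {"op": "arm_command", "data": {"moves": [[-0.0337,-0.0029,0,0,0,0.056,0.06],[-0.0337,-0.0029,0,0,0,0.056,0.06],[-0.0337,-0.0029,0,0,0,0.056,0.06],[-0.0337,-0.0029,0,0,0,0.056,0.06],[-0.0337,-0.0029,0,0,0,0.056,0.06]]}}

```text
time_s: 2.6
ee_pos: [0.5252, -0.2031, 0.2223]
tool_rot: [[0.373, 0.928, -0.0], [0.928, -0.373, -0.0], [-0.0, -0.0, -1.0]]
contact_force: [0.7, -0.1, -0.0]
width: 0.0598
```

>>> {"op": "arm_command", "data": {"moves": [[-0.0337,-0.0029,0,0,0,0.056,0.06],[-0.0337,-0.0029,0,0,0,0.056,0.06],[-0.0337,-0.0029,0,0,0,0.056,0.06],[-0.0337,-0.0029,0,0,0,0.056,0.06],[-0.0337,-0.0029,0,0,0,0.056,0.06]]}}

```text
time_s: 3.02
ee_pos: [0.4327, -0.344, 0.2224]
tool_rot: [[0.615, 0.788, -0.0], [0.788, -0.615, -0.0], [-0.0, -0.0, -1.0]]
contact_force: [-0.3, -0.1, -0.2]
width: 0.0602
```

>>> {"op": "arm_command", "data": {"moves": [[0,0,0.01,0,0,0,0.05],[0,0,0.01,0,0,0,0.05],[0,0,0,0,0,0,0.05],[0,0,0,0,0,0,0.05],[0,0,0,0,0,0,0.05]]}}

```text
time_s: 3.43
ee_pos: [0.4348, -0.3417, 0.2025]
tool_rot: [[0.611, 0.791, -0.001], [0.791, -0.611, 0.0], [-0.0, -0.001, -1.0]]
contact_force: [-1.0, -0.6, -0.1]
width: 0.0504
```

```bash
python3 - <<'E'
from h import *
a=take("wrist","w1");save(a["img"],"w1")
s=get_state();print(s["time_s"],s["ee_pos"],s["tool_rot"])
print("cam",-a["R"].T@a["t"] if hasattr(a["R"],"T") else 0)
for X in([.434,-.344,.087],[.434,-.344,.055],s["ee_pos"]):print(proj(a,X))
E
```

```text
3.4833 [ 0.43481805 -0.34197565  0.2027263 ] [[ 6.11415808e-01  7.91309489e-01 -3.62137555e-05]
 [ 7.91309482e-01 -6.11415808e-01 -1.17963678e-04]
 [-1.15487440e-04  4.34685694e-05 -9.99999992e-01]]
cam [ 0.4782819  -0.28480597  0.36432361]
[[281.01676951 216.47219249]]
[[280.90885295 208.85597082]]
[[280.74013864 263.13654434]]
```

View pics/w1.png

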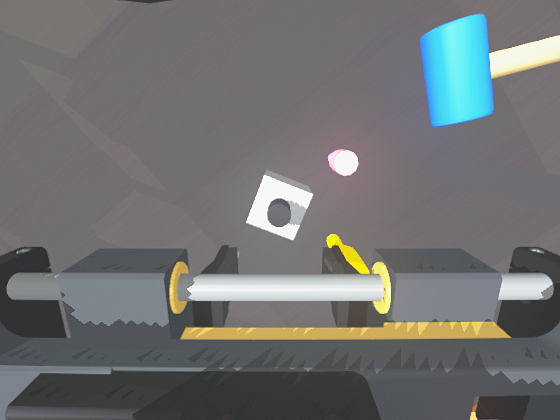

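The wrist view shows the stand at (280,205) with the pin's black head centred at about (279,212). Pink is at (343,162) and yellow at (350,255). I'll compare the predicted head outline with this.

```bash
python3 - <<'E'
from h import *
a=load("w1"); t=np.linspace(0,2*np.pi,40)
C=np.c_[.012*np.cos(t),.012*np.sin(t)]
for z in(.055,.087):
    q=proj(a,np.c_[C+[.434,-.344],0*t+z]);print(z,q.min(0),q.max(0))
g=cv2.cvtColor(a["img"],cv2.COLOR_RGB2GRAY)[190:240,255:310]
m=(g<75).astype(np.uint8); n,l,st,c=cv2.connectedComponentsWithStats(m)
for i in range(1,n):
    if st[i,4]>60: print(st[i],c[i])
print(g[22,5:45]);print(g[0:45,24])
E
```

```text
0.055 [269.83873321 197.97442005] [291.99904753 219.53725323]
0.087 [268.75437713 204.48941354] [293.3007838  228.20800626]
[247 247 247 247 247 248 254 163 116 113 116 116 118 116 114 115 115 115
 115 115 115 115 116 116 115 116 115 117 115 113 118 185 186 186 185 185
 187 186 186 186]
[247 247 247 247 247 247 248 254 181  88  97  93  94  96 113 116 116 116
 114 116 116 116 115 115 115 115 113 115 114 113 114 113 113 111 112 110
 100 255 249 247 246 246 247 248 253]
```

```bash
python3 - <<'E'
from h import *
a=load("w1");s=get_state()
P=ray(a,(279.0,215.7),.087);print(P)
d=P-s["ee_pos"];d[2]=0;print(local(s["tool_rot"],d), s["ee_pos"])
E
```

```text
[ 0.43291678 -0.34217935  0.087     ]
[-1.32365754e-03 -1.37994912e-03  9.28814083e-08] [ 0.43481805 -0.34197565  0.2027263 ]
```

>>> {"op": "arm_command", "data": {"moves": [[-0.001,-0.001,0.02,0,0,0,0.05],[0,0,0.02,0,0,0,0.05],[0,0,0.02,0,0,0,0.05],[0,0,0.02,0,0,0,0.05],[0,0,0.02,0,0,0,0.05]]}}

```text
time_s: 3.9
ee_pos: [0.4334, -0.3425, 0.1021]
tool_rot: [[0.612, 0.791, 0.001], [0.791, -0.612, -0.0], [0.0, 0.001, -1.0]]
contact_force: [-0.2, 0.8, -0.1]
width: 0.0501
```

>>> {"op": "arm_command", "data": {"moves": [[0,0,0.012,0,0,0,0.05],[0,0,0.012,0,0,0,0.05],[0,0,0.012,0,0,0,0.05],[0,0,0.0065,0,0,0,0.05],[0,0,0,0,0,0,0.05]]}}

```text
time_s: 4.32
ee_pos: [0.4321, -0.3426, 0.059]
tool_rot: [[0.613, 0.79, -0.002], [0.79, -0.613, 0.001], [-0.0, -0.002, -1.0]]
contact_force: [0.1, -0.5, 0.6]
width: 0.0499
```

>>> {"op": "arm_command", "data": {"moves": [[0,0,0,0,0,0,0.05],[0,0,0,0,0,0,0.03],[0,0,0,0,0,0,0.015],[0,0,0,0,0,0,0.015],[0,0,0,0,0,0,0.015]], "newtons": 15}}

```text
time_s: 4.73
ee_pos: [0.4327, -0.3432, 0.0605]
tool_rot: [[0.613, 0.79, 0.001], [0.79, -0.613, -0.0], [0.0, 0.001, -1.0]]
contact_force: [0.8, -0.1, 0.1]
width: 0.0311
```

>>> {"op": "arm_command", "data": {"moves": [[0,0,0,0,0,0,0.015],[0,0,0,0,0,0,0.015],[0,0,0,0,0,0,0.015],[0,0,0,0,0,0,0.015],[0,0,0,0,0,0,0.015]]}}

```text
time_s: 5.15
ee_pos: [0.4326, -0.3431, 0.0603]
tool_rot: [[0.613, 0.79, 0.0], [0.79, -0.613, -0.0], [0.0, 0.0, -1.0]]
contact_force: [-0.3, 0.7, 3.5]
width: 0.0225
```

>>> {"op": "arm_command", "data": {"moves": [[0,0,0,0,0,0,0.015],[0,0,-0.004,0,0,0,0.015],[0,0,-0.008,0,0,0,0.015],[0,0,-0.01,0,0,0,0.015],[0,0,-0.012,0,0,0,0.015]]}}

```text
time_s: 5.57
ee_pos: [0.4322, -0.343, 0.0948]
tool_rot: [[0.613, 0.79, -0.001], [0.79, -0.613, 0.0], [-0.0, -0.001, -1.0]]
contact_force: [-0.0, -0.0, 0.5]
width: 0.0225
```

>>> {"op": "arm_command", "data": {"moves": [[0,0,-0.015,0,0,0,0.015],[0,0,-0.018,0,0,0,0.015],[0,0,-0.018,0,0,0,0.015],[0,0,-0.018,0,0,0,0.015],[0,0,-0.012,0,0,0,0.015]]}}

```text
time_s: 5.98
ee_pos: [0.4329, -0.3436, 0.1778]
tool_rot: [[0.613, 0.79, 0.002], [0.79, -0.613, -0.001], [0.001, 0.002, -1.0]]
contact_force: [-0.8, 0.1, -0.4]
width: 0.0229
```

```bash
python3 - <<'E'
from h import *
from scipy.optimize import fsolve
s=get_state();p=s["ee_pos"];R=s["tool_rot"];print(p,s["width"],s["contact_force"])
b=np.array([.488,-.024,.18]);print(local(R,b-p))
E
```

```text
[ 0.43288674 -0.34364043  0.1778254 ] 0.02286848563668434 [-0.75234166  0.10249621 -0.40210987]
[ 0.28623592 -0.15256392 -0.00233522]
```

>>> {"op": "arm_command", "data": {"moves": [[0.01,-0.0052,0,0,0,0,0.015],[0.019,-0.0102,0,0,0,0,0.015],[0.019,-0.0102,0,0,0,0,0.015],[0.019,-0.0102,0,0,0,0,0.015],[0.019,-0.0102,0,0,0,0,0.015]]}}

```text
time_s: 6.4
ee_pos: [0.4489, -0.2461, 0.1757]
tool_rot: [[0.614, 0.79, 0.001], [0.79, -0.614, -0.0], [0.0, 0.0, -1.0]]
contact_force: [0.1, -0.9, -1.0]
width: 0.0225
```

>>> {"op": "arm_command", "data": {"moves": [[0.019,-0.0102,0,0,0,0,0.015],[0.019,-0.0102,0,0,0,0,0.015],[0.019,-0.0102,0,0,0,0,0.015],[0.019,-0.0102,0,0,0,0,0.015],[0.019,-0.0102,0,0,0,0,0.015]]}}

```text
time_s: 6.82
ee_pos: [0.4669, -0.1397, 0.1758]
tool_rot: [[0.613, 0.79, 0.001], [0.79, -0.613, 0.0], [0.001, 0.001, -1.0]]
contact_force: [-0.4, 0.4, 0.0]
width: 0.0224
```

>>> {"op": "arm_command", "data": {"moves": [[0.019,-0.0102,0,0,0,0,0.015],[0.019,-0.0102,0,0,0,0,0.015],[0.019,-0.0102,0,0,0,0,0.015],[0.019,-0.0102,0,0,0,0,0.015],[0.01,-0.0046,0,0,0,0,0.015]]}}

```text
time_s: 7.23
ee_pos: [0.484, -0.0422, 0.1756]
tool_rot: [[0.611, 0.791, 0.001], [0.791, -0.611, 0.001], [0.001, -0.0, -1.0]]
contact_force: [0.1, -0.3, 0.1]
width: 0.0227
```

>>> {"op": "arm_command", "data": {"moves": [[0,0,0,0,0,0,0.015],[0,0,0,0,0,0,0.015],[0,0,0,0,0,0,0.015],[0,0,0,0,0,0,0.015],[0,0,0,0,0,0,0.015]]}}

```text
time_s: 7.65
ee_pos: [0.4836, -0.0459, 0.1751]
tool_rot: [[0.615, 0.789, 0.0], [0.789, -0.615, -0.0], [-0.0, 0.0, -1.0]]
contact_force: [-0.0, -0.4, -1.0]
width: 0.0223
```

```bash
python3 - <<'E'
from h import *
w=take("wrist","w2");a=take("top","top2");b=take("scene","scene2");s=get_state()
print(s["time_s"],s["ee_pos"],s["width"])
c=lambda i,x,y,W,H,k:cv2.resize(i[y:y+H,x:x+W],None,fx=k,fy=k,interpolation=cv2.INTER_CUBIC)
F=np.r_[s["ee_pos"][:2],s["ee_pos"][2]-.052]
for n,v in(("w",w),("s",b)):print(n,"foot pred",proj(v,F),"bush",proj(v,[.488,-.024,.06]))
save(np.vstack([c(w["img"],180,120,200,150,4)[:,:],])[:600],"c2")
save(c(b["img"],240,130,130,100,6),"c2s")
E
```

```text
7.8 [ 0.48363689 -0.0453314   0.17510331] 0.022849638874114876
w foot pred [[279.87610877 234.2435366 ]] bush [[269.74603729 193.99553783]]
s foot pred [[276.36386817 178.03617176]] bush [[283.75039268 195.9282355 ]]
```

View pics/c2.png

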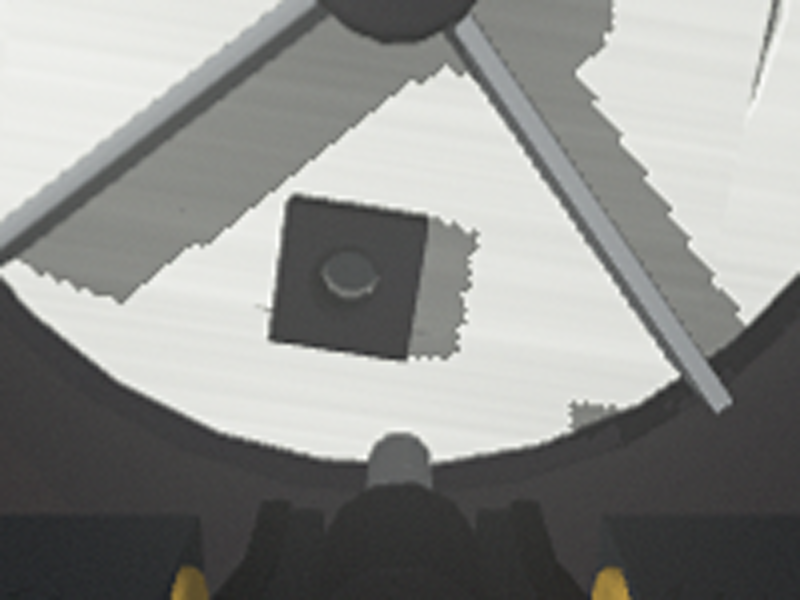

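View pics/c2s.png

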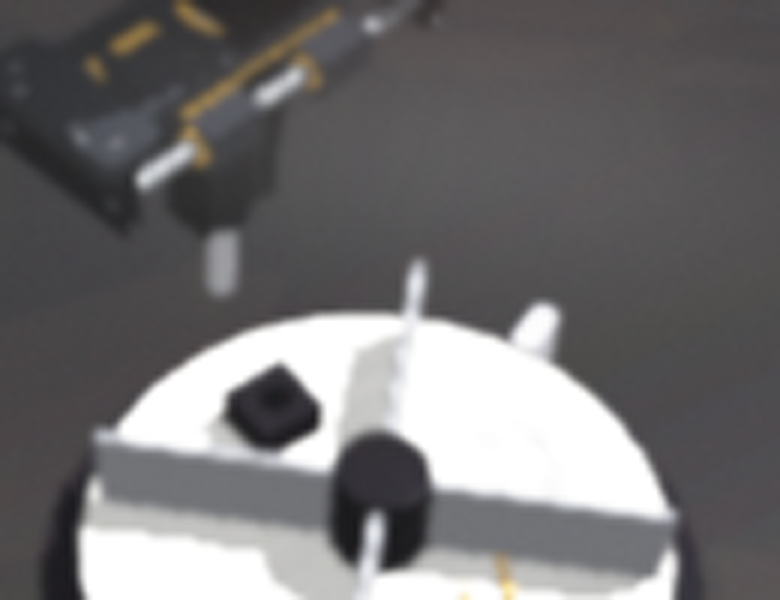

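The wrist crop shows the pin held upright, with its foot near (279,231). The bush mouth centre is at about (267,188) in full-image pixels. The scene crop confirms the held pin, with the bush hole near crop (278,397).

```bash
python3 - <<'E'
from h import *
w=load("w2");b=load("scene2");a=load("top0");s=get_state()
W=lambda x,y:((x+.5)/4-.5+180,(y+.5)/4-.5+120)
B=lambda x,y:((x+.5)/6-.5+240,(y+.5)/6-.5+130)
print("wrist bush",ray(w,W(350,273),.06)); print("corners",[ray(w,W(*q),.06).round(4).tolist() for q in((291,196),(428,216),(409,359),(271,340))])
print("scene bush",ray(b,B(277,398),.06), "hubtop",ray(b,B(381,465),.09))
z=s["ee_pos"][2]-.052
print("foot wrist",ray(w,W(399,446),z),"foot scene",ray(b,B(221,291),z),"tcp",s["ee_pos"])
E
```

```text
wrist bush [ 0.48969969 -0.01784264  0.06      ]
corners [[0.4901, 0.0048, 0.06], [0.5126, -0.0185, 0.06], [0.4879, -0.0431, 0.06], [0.4645, -0.0189, 0.06]]
scene bush [ 0.48717983 -0.01869529  0.06      ] hubtop [0.54247206 0.03174566 0.09      ]
foot wrist [ 0.48487392 -0.04311854  0.12310331] foot scene [ 0.48377918 -0.04517452  0.12310331] tcp [ 0.48363689 -0.0453314   0.17510331]
```

```bash
python3 - <<'E'
from h import *
s=get_state();print(local(s["tool_rot"],[.488-s["ee_pos"][0],-.0205-s["ee_pos"][1],0]))
E
```

```text
[ 2.22811823e-02 -1.17976375e-02 -1.29116957e-06]
```

>>> {"op": "arm_command", "data": {"moves": [[0.006,-0.003,0,0,0,0,0.015],[0.0103,-0.0058,0,0,0,0,0.015],[0.006,-0.003,0.008,0,0,0,0.015],[0,0,0.012,0,0,0,0.015],[0,0,0.012,0,0,0,0.015]]}}

```text
time_s: 8.22
ee_pos: [0.4884, -0.0182, 0.1423]
tool_rot: [[0.611, 0.791, 0.0], [0.791, -0.611, 0.0], [0.0, 0.0, -1.0]]
contact_force: [-0.2, -0.3, -1.4]
width: 0.0226
```

>>> {"op": "arm_command", "data": {"moves": [[0,0,0.012,0,0,0,0.015],[0,0,0.008,0,0,0,0.015],[0,0,0.003,0,0,0,0.015],[0,0,0,0,0,0,0.015],[0,0,0,0,0,0,0.015]]}}

```text
time_s: 8.63
ee_pos: [0.4882, -0.0197, 0.1202]
tool_rot: [[0.613, 0.79, 0.0], [0.79, -0.613, -0.0], [-0.0, 0.0, -1.0]]
contact_force: [-1.0, 0.9, -0.7]
width: 0.0225
```

```bash
python3 - <<'E'
from h import *
w=take("wrist","w3");b=take("scene","scene3");s=get_state()
print(s["time_s"],s["ee_pos"],s["width"],s["contact_force"])
c=lambda i,x,y,W,H,k:cv2.resize(i[y:y+H,x:x+W],None,fx=k,fy=k,interpolation=cv2.INTER_CUBIC)
F=np.r_[s["ee_pos"][:2],s["ee_pos"][2]-.052]
for n,v in(("w",w),("s",b)):print(n,"foot pred",proj(v,F),"bush",proj(v,[.488,-.0205,.06]))
save(np.hstack([c(w["img"],230,150,100,100,4),c(b["img"],255,155,66,66,6.06)]),"c3")
E
```

```text
8.7333 [ 0.4885124  -0.01980007  0.12063653] 0.022399755373454594 [-0.24385905 -0.20440384 -0.98996272]
w foot pred [[280.64494413 234.97638523]] bush [[280.64099908 232.5521816 ]]
s foot pred [[285.36936943 194.17295445]] bush [[285.04489753 196.07395163]]
```

View pics/c3.png

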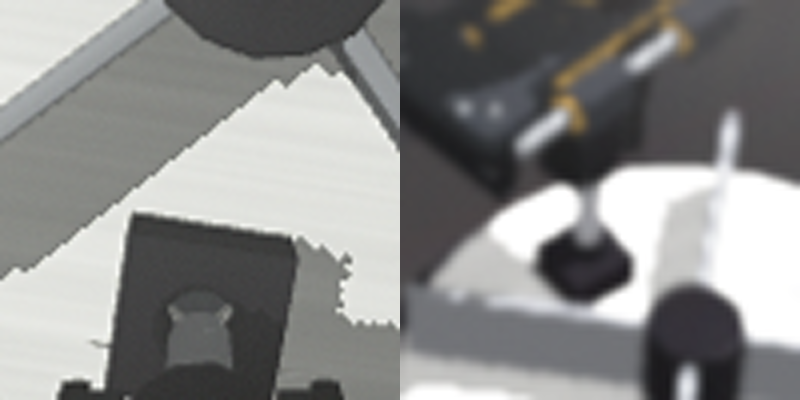

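The wrist crop shows the foot just above the hole, sideways aligned, with the hole centre at crop x≈200. I'll overlay predicted outlines on an enlarged crop to judge the fore-aft offset.

```bash
python3 - <<'E'
from h import *
w=load("w3");b=load("scene3");s=get_state();p=np.array(s["ee_pos"]);t=np.linspace(0,2*np.pi,60)
def circ(v,c,r,z): return proj(v,np.c_[c[0]+r*np.cos(t),c[1]+r*np.sin(t),0*t+z])
def draw(v,x,y,W,k):
    i=cv2.resize(v["img"][y:y+W,x:x+W],None,fx=k,fy=k,interpolation=cv2.INTER_CUBIC).copy()
    for r,z,col in((.0072,.06,(255,0,0)),(.006,p[2]-.045,(0,255,0))):
        q=(circ(v,p,r,z)+.5-[x,y])*k-.5
        cv2.polylines(i,[np.round(q*16).astype(int)],True,col,1,cv2.LINE_AA,4)
    return i
save(np.hstack([draw(w,260,210,40,10),draw(b,265,175,40,10)]),"c4")
E
```

```text
(no output)
```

View pics/c4.png

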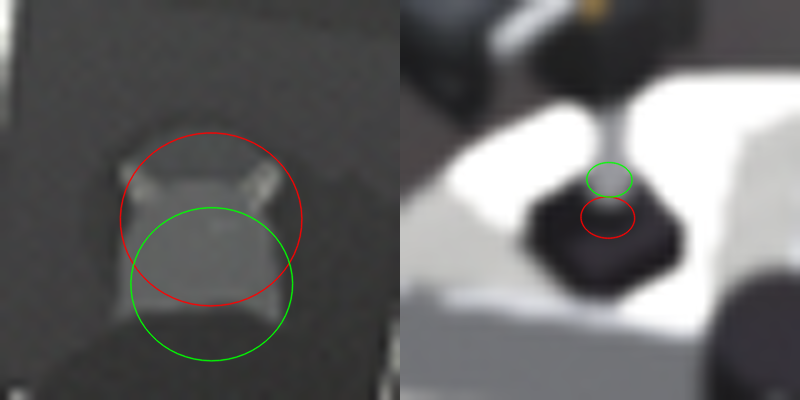

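Hole and pin share the same small calibration offset (about -1 px), so they line up to under 1 mm. I'll go down gently.

>>> {"op": "arm_command", "data": {"moves": [[0,0,0.004,0,0,0,0.015],[0,0,0.004,0,0,0,0.015],[0,0,0.003,0,0,0,0.015],[0,0,0.003,0,0,0,0.015],[0,0,0.002,0,0,0,0.015]]}}

```text
time_s: 9.15
ee_pos: [0.4878, -0.0199, 0.1036]
tool_rot: [[0.613, 0.79, -0.0], [0.79, -0.613, -0.0], [-0.0, -0.0, -1.0]]
contact_force: [0.3, -0.1, 0.9]
width: 0.0223
```

>>> {"op": "arm_command", "data": {"moves": [[0,0,0.003,0,0,0,0.015],[0,0,0.003,0,0,0,0.015],[0,0,0.003,0,0,0,0.015],[0,0,0.002,0,0,0,0.015],[0,0,0.001,0,0,0,0.015]]}}

```text
time_s: 9.57
ee_pos: [0.4879, -0.0199, 0.0917]
tool_rot: [[0.613, 0.79, -0.0], [0.79, -0.613, -0.0], [-0.0, -0.0, -1.0]]
contact_force: [0.9, -0.1, -1.0]
width: 0.0223
```

>>> {"op": "arm_command", "data": {"moves": [[0,0,0.002,0,0,0,0.015],[0,0,0.003,0,0,0,0.015],[0,0,0.002,0,0,0,0.015],[0,0,0.002,0,0,0,0.015],[0,0,0.001,0,0,0,0.015]]}}

```text
time_s: 9.98
ee_pos: [0.4879, -0.0199, 0.0817]
tool_rot: [[0.613, 0.79, -0.0], [0.79, -0.613, -0.0], [-0.0, -0.0, -1.0]]
contact_force: [-0.6, -0.6, -1.1]
width: 0.0222
```

>>> {"op": "arm_command", "data": {"moves": [[0,0,0,0,0,0,0.015],[0,0,0,0,0,0,0.015],[0,0,0,0,0,0,0.015],[0,0,0,0,0,0,0.015],[0,0,0,0,0,0,0.015]]}}

```text
time_s: 10.4
ee_pos: [0.4881, -0.0199, 0.0821]
tool_rot: [[0.613, 0.79, 0.0], [0.79, -0.613, 0.0], [0.0, 0.0, -1.0]]
contact_force: [-0.1, -0.2, -0.7]
width: 0.0223
```

>>> {"op": "arm_command", "data": {"moves": [[0,0,0,0,0,0,0.024],[0,0,0,0,0,0,0.026],[0,0,0,0,0,0,0.03],[0,0,0,0,0,0,0.036],[0,0,0,0,0,0,0.042]]}}

```text
time_s: 10.82
ee_pos: [0.4881, -0.0199, 0.0821]
tool_rot: [[0.613, 0.79, 0.0], [0.79, -0.613, -0.0], [0.0, 0.0, -1.0]]
contact_force: [-1.0, -0.7, -0.2]
width: 0.0361
```

>>> {"op": "arm_command", "data": {"moves": [[0,0,0,0,0,0,0.046],[0,0,0,0,0,0,0.046],[0,0,0,0,0,0,0.046],[0,0,0,0,0,0,0.046],[0,0,0,0,0,0,0.046]]}}

```text
time_s: 11.23
ee_pos: [0.4881, -0.0199, 0.0821]
tool_rot: [[0.613, 0.79, -0.0], [0.79, -0.613, -0.0], [-0.0, 0.0, -1.0]]
contact_force: [-0.3, -0.8, -0.2]
width: 0.0458
```

>>> {"op": "arm_command", "data": {"moves": [[0,0,-0.004,0,0,0,0.046],[0,0,-0.01,0,0,0,0.046],[0,0,-0.016,0,0,0,0.046],[0,0,-0.016,0,0,0,0.046],[0,0,-0.016,0,0,0,0.046]]}}

```text
time_s: 11.65
ee_pos: [0.4881, -0.0202, 0.1456]
tool_rot: [[0.613, 0.79, 0.0], [0.79, -0.613, -0.0], [0.0, 0.0, -1.0]]
contact_force: [-0.2, -0.0, 0.6]
width: 0.0459
```

>>> {"op": "arm_command", "data": {"moves": [[0,0,0,0,0,0,0.01],[0,0,0,0,0,0,0],[0,0,0,0,0,0,0],[0,0,0,0,0,0,0],[0,0,0,0,0,0,0]]}}

```text
time_s: 12.07
ee_pos: [0.4876, -0.02, 0.1434]
tool_rot: [[0.613, 0.79, -0.001], [0.79, -0.613, -0.0], [-0.001, -0.001, -1.0]]
contact_force: [0.5, -0.1, -0.4]
width: 0.0208
```

```bash
python3 - <<'E'
from h import *
w=take("wrist","w5");b=take("scene","scene5");s=get_state()
print(s["time_s"],s["ee_pos"],s["width"])
c=lambda i,x,y,W,H,k:cv2.resize(i[y:y+H,x:x+W],None,fx=k,fy=k,interpolation=cv2.INTER_CUBIC)
P=np.array([.488,-.02,0])
for n,v in(("w",w),("s",b)):
  for z in(.107,.075,.092,.06):print(n,z,proj(v,P+[0,0,z]))
save(np.hstack([c(w["img"],180,110,200,200,2),c(b["img"],255,145,80,80,5)]),"c5")
E
```

```text
12.1667 [ 0.48772134 -0.02002076  0.14354668] 0.012706867297691767
w 0.107 [[280.88656793 241.46705908]]
w 0.075 [[280.77169297 228.17744547]]
w 0.092 [[280.82880183 234.78286405]]
w 0.06 [[280.72737606 223.05345378]]
s 0.107 [[285.72515875 184.50228334]]
s 0.075 [[285.38461254 192.47421465]]
s 0.092 [[285.56372551 188.28204328]]
s 0.06 [[285.22986646 196.09477485]]
```

View pics/c5.png

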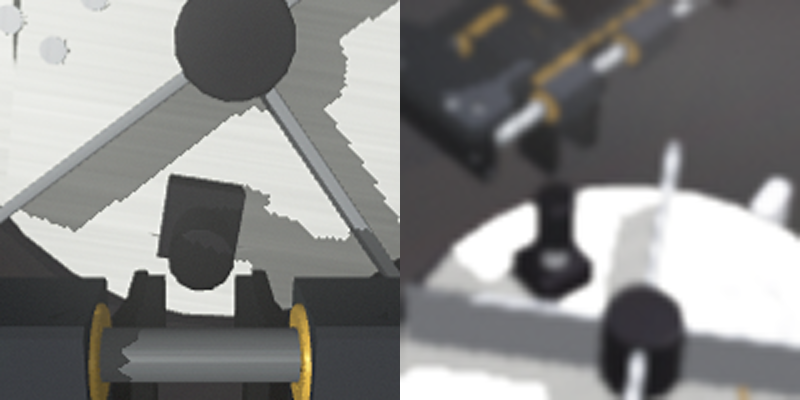

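The pin stands in the bush: the scene crop shows bare shank between head and block, so it is up on the plate, and the fingers are clear. Next I move, fingers shut, to the anticlockwise side of the far spoke.

>>> {"op": "arm_command", "data": {"moves": [[0.0307,0.0129,0,0,0,0,0],[0.0307,0.0129,0,0,0,0,0],[0.0307,0.0129,0,0,0,0,0],[0.0307,0.0129,0,0,0,0,0],[0.0307,0.0129,0,0,0,0,0]]}}

```text
time_s: 12.58
ee_pos: [0.6342, 0.0629, 0.1433]
tool_rot: [[0.613, 0.79, -0.001], [0.79, -0.613, -0.0], [-0.001, -0.001, -1.0]]
contact_force: [-0.5, 0.3, 0.9]
width: 0.0004
```

>>> {"op": "arm_command", "data": {"moves": [[0,0,0,0,0,-0.11,0],[0,0,0,0,0,-0.11,0],[0,0,0,0,0,-0.11,0],[0,0,0,0,0,-0.11,0],[0,0,0,0,0,-0.11,0]]}}

```text
time_s: 13.0
ee_pos: [0.633, 0.0618, 0.1433]
tool_rot: [[0.104, 0.995, -0.001], [0.995, -0.104, -0.001], [-0.001, -0.001, -1.0]]
contact_force: [0.6, 0.0, -0.3]
width: 0.0001
```

>>> {"op": "arm_command", "data": {"moves": [[0,0,0,0,0,-0.11,0],[0,0,0,0,0,0,0],[0,0,0,0,0,0,0],[0,0,0,0,0,0,0],[0,0,0,0,0,0,0]]}}

```text
time_s: 13.42
ee_pos: [0.6331, 0.0618, 0.1439]
tool_rot: [[0.003, 1.0, -0.0], [1.0, -0.003, -0.0], [-0.0, -0.0, -1.0]]
contact_force: [-0.4, 0.8, -0.5]
width: 0.0008
```

```bash
python3 - <<'E'
from h import *
w=take("wrist","w6");a=take("top","top6");b=take("scene","scene6");s=get_state()
print(s["time_s"],s["ee_pos"],s["width"],s["tool_rot"].round(3) if hasattr(s["tool_rot"],"round") else s["tool_rot"],s["contact_force"])
c=lambda i,x,y,W,H,k:cv2.resize(i[y:y+H,x:x+W],None,fx=k,fy=k,interpolation=cv2.INTER_CUBIC)
p=s["ee_pos"]
print(proj(w,[p[0],p[1],.06]),proj(w,[.6335,.0315,.085]),proj(w,[.5435,.033,.09]))
save(np.hstack([c(w["img"],0,0,560,420,.72)[:300],c(b["img"],240,130,130,100,3)]),"c6")
E
```

```text
13.5667 [0.63309472 0.06182972 0.14398435] 0.00031346120165988466 [[ 0.001  1.    -0.   ]
 [ 1.    -0.001 -0.   ]
 [-0.    -0.    -1.   ]] [ 0.56576043 -0.04443154  0.4201335 ]
[[280.00805289 223.55376637]] [[280.60297513 267.79854694]] [[168.3507449  268.78954576]]
```

View pics/c6.png

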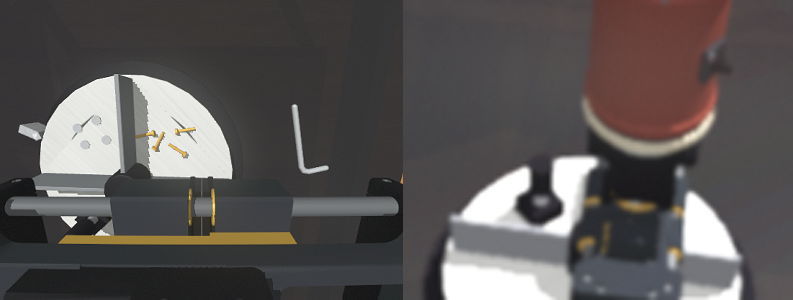

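The pin still stands, and the closed fingers are over the screw quadrant on the anticlockwise side of the far spoke. I'll descend and close most of the gap.

>>> {"op": "arm_command", "data": {"moves": [[0,0,0.015,0,0,0,0],[0,0,0.02,0,0,0,0],[0,0,0.02,0,0,0,0],[0,0,0.019,0,0,0,0],[0,0,0.01,0,0,0,0]]}}

```text
time_s: 13.98
ee_pos: [0.6319, 0.0618, 0.0578]
tool_rot: [[0.0, 1.0, -0.003], [1.0, -0.0, -0.001], [-0.001, -0.003, -1.0]]
contact_force: [-0.4, 0.9, -0.4]
width: 0.0005
```

>>> {"op": "arm_command", "data": {"moves": [[-0.003,0,0,0,0,0,0],[-0.003,0,0,0,0,0,0],[-0.003,0,0,0,0,0,0],[-0.002,0,0,0,0,0,0],[-0.002,0,0,0,0,0,0]]}}

```text
time_s: 14.4
ee_pos: [0.6338, 0.0483, 0.0613]
tool_rot: [[0.001, 1.0, 0.002], [1.0, -0.001, 0.0], [0.0, 0.002, -1.0]]
contact_force: [0.7, 0.2, 0.2]
width: 0.0003
```

>>> {"op": "arm_command", "data": {"moves": [[-0.0018,0,0,0,0,0.01,0],[-0.0018,0.0002,0,0,0,0.02,0],[-0.0018,0.0002,0,0,0,0.02,0],[-0.0018,0.0002,0,0,0,0.02,0],[-0.0018,0.0002,0,0,0,0.02,0]]}}

```text
time_s: 14.82
ee_pos: [0.634, 0.0402, 0.0603]
tool_rot: [[0.092, 0.996, 0.001], [0.996, -0.092, 0.001], [0.001, 0.001, -1.0]]
contact_force: [0.7, 1.6, 1.3]
width: 0.0004
```

>>> {"op": "arm_command", "data": {"moves": [[-0.0018,0.0002,0,0,0,0.02,0],[-0.0018,0.0002,0,0,0,0.02,0],[-0.0018,0.0002,0,0,0,0.02,0],[-0.0018,0.0002,0,0,0,0.02,0],[-0.0018,0.0002,0,0,0,0.02,0]]}}

```text
time_s: 15.23
ee_pos: [0.6335, 0.0305, 0.0601]
tool_rot: [[0.191, 0.982, 0.0], [0.982, -0.191, -0.0], [-0.0, 0.0, -1.0]]
contact_force: [1.2, 1.4, 1.7]
width: 0.0005
```

>>> {"op": "arm_command", "data": {"moves": [[-0.0018,0.0002,0,0,0,0.02,0],[-0.0018,0.0002,0,0,0,0.02,0],[-0.0018,0.0002,0,0,0,0.02,0],[-0.0018,0.0002,0,0,0,0.02,0],[-0.0018,0.0002,0,0,0,0.02,0]]}}

```text
time_s: 15.65
ee_pos: [0.6324, 0.0215, 0.06]
tool_rot: [[0.288, 0.958, 0.0], [0.958, -0.288, -0.0], [-0.0, 0.0, -1.0]]
contact_force: [1.1, 1.7, 0.7]
width: 0.0007
```

```bash
python3 - <<'E'
from h import *
a=take("top","top7");b=take("scene","scene7");s=get_state()
print(s["time_s"],s["ee_pos"],s["tool_rot"][0],s["contact_force"])
c=lambda i,x,y,W,H,k:cv2.resize(i[y:y+H,x:x+W],None,fx=k,fy=k,interpolation=cv2.INTER_CUBIC)
save(np.hstack([c(a["img"],200,155,125,125,3.2),c(b["img"],240,140,130,130,3.08)]),"c7")
E
```

```text
15.75 [0.63209051 0.02104624 0.05995458] [ 2.87736327e-01  9.57709516e-01 -5.37888613e-04] [0.35044154 0.1678059  1.29348293]
```

View pics/c7.png

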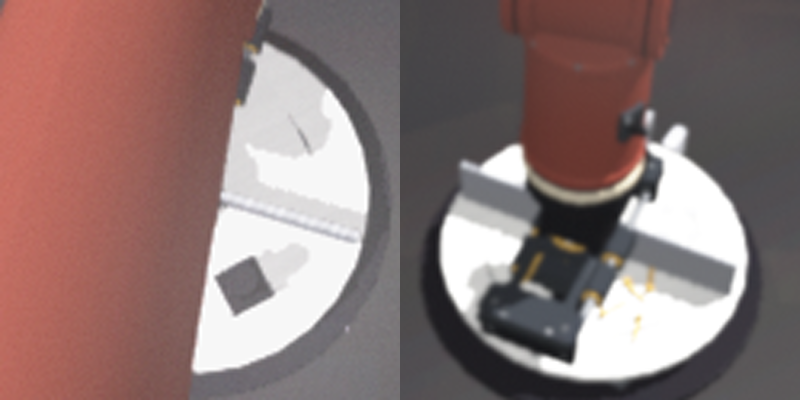

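The top crop shows the spoke end moved to (360,237), about 15° clockwise, with the pin still upright in the bush. Tool geometry agrees, and the push force is about 1–2 N. I'll continue.

>>> {"op": "arm_command", "data": {"moves": [[-0.0018,0.0002,0,0,0,0.02,0],[-0.0018,0.0002,0,0,0,0.02,0],[-0.0018,0.0002,0,0,0,0.02,0],[-0.0018,0.0002,0,0,0,0.02,0],[-0.0018,0.0002,0,0,0,0.02,0]]}}

```text
time_s: 16.17
ee_pos: [0.6304, 0.0127, 0.06]
tool_rot: [[0.382, 0.924, -0.0], [0.924, -0.382, -0.0], [-0.0, -0.0, -1.0]]
contact_force: [1.5, 1.5, -0.9]
width: 0.0004
```

>>> {"op": "arm_command", "data": {"moves": [[-0.0018,0.0002,0,0,0,0.02,0],[-0.0018,0.0002,0,0,0,0.02,0],[-0.0018,0.0002,0,0,0,0.02,0],[-0.0018,0.0002,0,0,0,0.02,0],[-0.0018,0.0002,0,0,0,0.02,0]]}}

```text
time_s: 16.58
ee_pos: [0.6276, 0.0041, 0.0601]
tool_rot: [[0.472, 0.881, 0.0], [0.881, -0.472, -0.0], [0.0, 0.0, -1.0]]
contact_force: [2.1, 2.1, -1.2]
width: 0.0
```

>>> {"op": "arm_command", "data": {"moves": [[-0.0018,0.0002,0,0,0,0.02,0],[-0.0018,0.0002,0,0,0,0.02,0],[-0.0018,0.0002,0,0,0,0.02,0],[-0.0018,0.0002,0,0,0,0.02,0],[-0.0018,0.0002,0,0,0,0.02,0]]}}

```text
time_s: 17.0
ee_pos: [0.6239, -0.0042, 0.0602]
tool_rot: [[0.558, 0.83, 0.0], [0.83, -0.558, -0.0], [0.0, 0.0, -1.0]]
contact_force: [2.5, 0.9, -0.8]
width: 0.0004
```

>>> {"op": "arm_command", "data": {"moves": [[-0.0018,0.0002,0,0,0,0.02,0],[-0.0018,0.0002,0,0,0,0.02,0],[-0.0018,0.0002,0,0,0,0.02,0],[-0.0018,0.0002,0,0,0,0.02,0],[-0.0018,0.0002,0,0,0,0.02,0]]}}

```text
time_s: 17.42
ee_pos: [0.6194, -0.0121, 0.0602]
tool_rot: [[0.638, 0.77, 0.0], [0.77, -0.638, -0.0], [0.0, 0.0, -1.0]]
contact_force: [3.5, 0.3, 0.4]
width: 0.0006
```

>>> {"op": "arm_command", "data": {"moves": [[-0.0018,0.0002,0,0,0,0.02,0],[-0.0018,0.0002,0,0,0,0.02,0],[-0.0018,0.0002,0,0,0,0.02,0],[-0.0018,0.0002,0,0,0,0.02,0],[-0.0018,0.0002,0,0,0,0.02,0]]}}

```text
time_s: 17.83
ee_pos: [0.6141, -0.0194, 0.0601]
tool_rot: [[0.712, 0.702, 0.0], [0.702, -0.712, -0.0], [-0.0, 0.0, -1.0]]
contact_force: [3.9, 0.3, 0.7]
width: 0.0003
```

```bash
python3 - <<'E'
from h import *
s=get_state();p=np.array(s["ee_pos"]);d=p-[.5435,.033,0]
r=np.hypot(d[0],d[1]);al=np.arctan2(d[1],d[0])
print(s["time_s"],p,r,np.degrees(al),"spoke est",np.degrees(al-np.arcsin(.012/r)),"tool y",np.degrees(np.arctan2(s["tool_rot"][1][1],s["tool_rot"][0][1])),s["contact_force"],s["joint_pos"])
E
```

```text
17.8333 [ 0.61406037 -0.0193912   0.06011482] 0.08788403855226969 -36.593952477786495 spoke est -44.4418387755642 tool y -45.38288176326551 [3.86978472 0.31103178 0.68814991] [-31.59881451  26.1999012   37.14134383 100.79539707 -18.09895176
  59.07980077 -33.24912067]
```

>>> {"op": "arm_command", "data": {"moves": [[-0.0018,0.0002,0,0,0,0.02,0],[-0.0018,0.0002,0,0,0,0.02,0],[-0.0018,0.0002,0,0,0,0.02,0],[-0.0018,0.0002,0,0,0,0.02,0],[-0.0018,0.0002,0,0,0,0.02,0]]}}

```text
time_s: 18.25
ee_pos: [0.608, -0.0262, 0.0601]
tool_rot: [[0.778, 0.628, -0.0], [0.628, -0.778, -0.0], [-0.0, 0.0, -1.0]]
contact_force: [3.4, 0.6, -0.6]
width: 0.0006
```

>>> {"op": "arm_command", "data": {"moves": [[-0.0018,0.0002,0,0,0,0.02,0],[-0.0018,0.0002,0,0,0,0.02,0],[-0.0018,0.0002,0,0,0,0.02,0],[-0.0018,0.0002,0,0,0,0.02,0],[-0.0018,0.0002,0,0,0,0.02,0]]}}

```text
time_s: 18.67
ee_pos: [0.6014, -0.0324, 0.06]
tool_rot: [[0.837, 0.547, -0.0], [0.547, -0.837, -0.0], [-0.0, 0.0, -1.0]]
contact_force: [2.5, -1.1, 0.2]
width: 0.0008
```

>>> {"op": "arm_command", "data": {"moves": [[-0.0009,0.0001,0,0,0,0.01,0],[-0.0009,0.0001,0,0,0,0.01,0],[-0.0009,0.0001,0,0,0,0.01,0],[-0.0009,0.0001,0,0,0,0.01,0],[-0.0009,0.0001,0,0,0,0.01,0]]}}

```text
time_s: 19.08
ee_pos: [0.5979, -0.0351, 0.06]
tool_rot: [[0.863, 0.505, -0.0], [0.505, -0.863, -0.0], [-0.0, 0.0, -1.0]]
contact_force: [2.3, -1.0, -0.7]
width: 0.0005
```

```bash
cat > st.py <<'E'
from h import *
s=get_state();p=np.array(s["ee_pos"]);d=p-[.5435,.033,0]
r=np.hypot(d[0],d[1]);al=np.arctan2(d[1],d[0])
print(round(s["time_s"],2),p.round(4),r.round(4),"spoke est",np.degrees(al-np.arcsin(.012/r)).round(1),"tool y",np.degrees(np.arctan2(s["tool_rot"][1][1],s["tool_rot"][0][1])).round(1),"F tool",local(s["tool_rot"],s["contact_force"]).round(1))
E
python3 st.py
```

```text
19.08 [ 0.5979 -0.0351  0.06  ] 0.0871 spoke est -59.3 tool y -59.6 F tool [1.5 2.  0.7]
```

>>> {"op": "arm_command", "data": {"moves": [[-0.0006,0.0001,0,0,0,0.007,0],[-0.0006,0.0001,0,0,0,0.007,0],[-0.0006,0.0001,0,0,0,0.007,0],[-0.0006,0.0001,0,0,0,0.007,0],[-0.0006,0.0001,0,0,0,0.007,0]]}}

```text
time_s: 19.5
ee_pos: [0.5956, -0.0369, 0.06]
tool_rot: [[0.88, 0.475, -0.0], [0.475, -0.88, 0.0], [-0.0, -0.0, -1.0]]
contact_force: [2.1, -0.1, -0.2]
width: 0.001
```

>>> {"op": "arm_command", "data": {"moves": [[-0.0006,0.0001,0,0,0,0.007,0],[-0.0006,0.0001,0,0,0,0.007,0],[-0.0006,0.0001,0,0,0,0.007,0],[-0.0006,0.0001,0,0,0,0.007,0],[-0.0006,0.0001,0,0,0,0.007,0]]}}

```text
time_s: 19.92
ee_pos: [0.5931, -0.0386, 0.06]
tool_rot: [[0.896, 0.444, -0.0], [0.444, -0.896, 0.0], [-0.0, -0.0, -1.0]]
contact_force: [2.1, 0.5, 0.7]
width: 0.0003
```

```bash
python3 st.py
```

```text
19.92 [ 0.5931 -0.0386  0.06  ] 0.0871 spoke est -63.2 tool y -63.6 F tool [ 2.1  0.5 -0.7]
```

Tangential push is about 2 N. From here I go one call at a time, watching for a rise.

>>> {"op": "arm_command", "data": {"moves": [[-0.0006,0.0001,0,0,0,0.007,0],[-0.0006,0.0001,0,0,0,0.007,0],[-0.0006,0.0001,0,0,0,0.007,0],[-0.0006,0.0001,0,0,0,0.007,0],[-0.0006,0.0001,0,0,0,0.007,0]]}}

```text
time_s: 20.33
ee_pos: [0.5906, -0.0402, 0.06]
tool_rot: [[0.911, 0.413, -0.0], [0.413, -0.911, 0.0], [-0.0, -0.0, -1.0]]
contact_force: [1.8, 1.8, 0.0]
width: 0.0008
```

>>> {"op": "arm_command", "data": {"moves": [[-0.0006,0.0001,0,0,0,0.007,0],[-0.0006,0.0001,0,0,0,0.007,0],[-0.0006,0.0001,0,0,0,0.007,0],[-0.0006,0.0001,0,0,0,0.007,0],[-0.0006,0.0001,0,0,0,0.007,0]]}}

```text
time_s: 20.75
ee_pos: [0.588, -0.0422, 0.06]
tool_rot: [[0.925, 0.38, -0.0], [0.38, -0.925, -0.0], [-0.0, -0.0, -1.0]]
contact_force: [1.6, 2.6, -0.1]
width: 0.0004
```

>>> {"op": "arm_command", "data": {"moves": [[-0.0005,0.0001,0,0,0,0.006,0],[-0.0005,0.0001,0,0,0,0.006,0],[-0.0005,0.0001,0,0,0,0.006,0],[-0.0005,0.0001,0,0,0,0.006,0],[-0.0005,0.0001,0,0,0,0.006,0]]}}

```text
time_s: 21.17
ee_pos: [0.586, -0.0436, 0.06]
tool_rot: [[0.936, 0.352, -0.0], [0.352, -0.936, -0.0], [-0.0, 0.0, -1.0]]
contact_force: [1.2, 2.3, -0.5]
width: 0.0007
```

>>> {"op": "arm_command", "data": {"moves": [[-0.0005,0.0001,0,0,0,0.006,0],[-0.0005,0.0001,0,0,0,0.006,0],[-0.0005,0.0001,0,0,0,0.006,0],[-0.0005,0.0001,0,0,0,0.006,0],[-0.0005,0.0001,0,0,0,0.006,0]]}}

```text
time_s: 21.58
ee_pos: [0.5838, -0.0449, 0.0601]
tool_rot: [[0.946, 0.324, -0.0], [0.324, -0.946, -0.0], [-0.0, 0.0, -1.0]]
contact_force: [1.7, 1.3, -0.2]
width: 0.0006
```

```bash
python3 st.py
```

```text
21.58 [ 0.5838 -0.0449  0.0601] 0.0877 spoke est -70.5 tool y -71.1 F tool [ 2.  -0.7  0.2]
```

>>> {"op": "arm_command", "data": {"moves": [[-0.0005,0,0,0,0,0.006,0],[-0.0005,0,0,0,0,0.006,0],[-0.0005,0,0,0,0,0.006,0],[-0.0005,0,0,0,0,0.006,0],[-0.0005,0,0,0,0,0.006,0]]}}

```text
time_s: 22.0
ee_pos: [0.5815, -0.046, 0.0601]
tool_rot: [[0.955, 0.296, 0.0], [0.296, -0.955, -0.0], [0.0, 0.0, -1.0]]
contact_force: [2.2, 0.1, -0.7]
width: 0.0003
```

>>> {"op": "arm_command", "data": {"moves": [[-0.0005,0,0,0,0,0.006,0],[-0.0005,0,0,0,0,0.006,0],[-0.0005,0,0,0,0,0.006,0],[-0.0005,0,0,0,0,0.006,0],[-0.0005,0,0,0,0,0.006,0]]}}

```text
time_s: 22.42
ee_pos: [0.58, -0.0466, 0.0603]
tool_rot: [[0.964, 0.267, 0.002], [0.267, -0.964, -0.0], [0.002, 0.001, -1.0]]
contact_force: [7.3, -1.3, -3.1]
width: 0.0003
```

Force jumped to 7.3 N and the tool lagged, which looks like the hard stop. I'll confirm with a tiny extra push.

>>> {"op": "arm_command", "data": {"moves": [[-0.0004,0,0,0,0,0,0],[-0.0004,0,0,0,0,0,0],[0,0,0,0,0,0,0],[0,0,0,0,0,0,0],[0,0,0,0,0,0,0]]}}

```text
time_s: 22.83
ee_pos: [0.5798, -0.0466, 0.0604]
tool_rot: [[0.964, 0.267, 0.003], [0.267, -0.964, -0.001], [0.003, 0.001, -1.0]]
contact_force: [9.1, -0.8, -5.9]
width: 0.0006
```

```bash
python3 st.py
```

```text
22.83 [ 0.5798 -0.0466  0.0604] 0.0875 spoke est -73.4 tool y -74.5 F tool [8.6 3.2 6. ]
```

Hard stop confirmed: no motion and the force climbed to 8.6 N. I'll back off the spoke, lift, and swing clear.

>>> {"op": "arm_command", "data": {"moves": [[0.003,0,0,0,0,0,0],[0.006,0,0,0,0,0,0],[0.008,0,0,0,0,0,0],[0.003,0,-0.005,0,0,0,0],[0,0,-0.015,0,0,0,0]]}}

```text
time_s: 23.25
ee_pos: [0.5971, -0.0405, 0.0786]
tool_rot: [[0.963, 0.268, -0.003], [0.268, -0.963, -0.001], [-0.004, -0.0, -1.0]]
contact_force: [-0.9, 0.7, -0.1]
width: 0.0004
```

>>> {"op": "arm_command", "data": {"moves": [[0,0,-0.03,0,0,0,0],[0,0,-0.03,0,0,0,0],[0,0,-0.03,0,0,0,0],[0,0,-0.03,0,0,0,0],[0,0.02,-0.01,0,0,0,0]]}}

```text
time_s: 23.67
ee_pos: [0.6048, -0.0569, 0.2146]
tool_rot: [[0.962, 0.272, 0.004], [0.272, -0.962, 0.002], [0.005, -0.001, -1.0]]
contact_force: [1.0, -0.7, -0.2]
width: 0.0005
```

>>> {"op": "arm_command", "data": {"moves": [[0,0.03,0,0,0,0,0],[0,0.03,0,0,0,0,0],[0,0.03,0,0,0,0,0],[0,0.03,0,0,0,0,0],[0,0.02,0,0,0,0,0]]}}

```text
time_s: 24.08
ee_pos: [0.6404, -0.1986, 0.2104]
tool_rot: [[0.964, 0.266, -0.0], [0.266, -0.964, -0.001], [-0.001, 0.001, -1.0]]
contact_force: [-0.3, -0.8, -0.8]
width: 0.0005
```

>>> {"op": "arm_command", "data": {"moves": [[0,0,0,0,0,0,0],[0,0,0,0,0,0,0],[0,0,0,0,0,0,0],[0,0,0,0,0,0,0],[0,0,0,0,0,0,0]]}}

```text
time_s: 24.5
ee_pos: [0.6407, -0.1937, 0.2101]
tool_rot: [[0.963, 0.269, 0.0], [0.269, -0.963, 0.001], [0.0, -0.001, -1.0]]
contact_force: [0.6, 0.5, -0.0]
width: 0.0004
```

```bash
python3 - <<'E'
from h import *
a=take("top","top8");b=take("scene","scene8");s=get_state()
print(s["time_s"],s["ee_pos"],s["contact_force"])
c=lambda i,x,y,W,H,k:cv2.resize(i[y:y+H,x:x+W],None,fx=k,fy=k,interpolation=cv2.INTER_CUBIC)
th=np.radians(151.5);X=np.array([.5435+.078*np.cos(th),.033+.078*np.sin(th),0])
for z in(.06,.092,.107):print(z,"top",(proj(a,X+[0,0,z])[0]-[200,155]+.5)*3.2,"scene",(proj(b,X+[0,0,z])[0]-[260,145]+.5)*5+[400,0])
save(np.hstack([c(a["img"],200,155,125,125,3.2),c(b["img"],260,145,80,80,5)]),"c8")
E
```

```text
24.6 [ 0.64059802 -0.19415668  0.21021719] [ 0.52858323 -0.7709537   0.52551955]
0.06 top [139.00865122 287.80630755] scene [698.11635022 258.30910624]
0.092 top [134.10168823 283.59824527] scene [703.45148095 219.34805117]
0.107 top [131.67658184 281.51832953] scene [706.02881941 200.50091441]
```

View pics/c8.png

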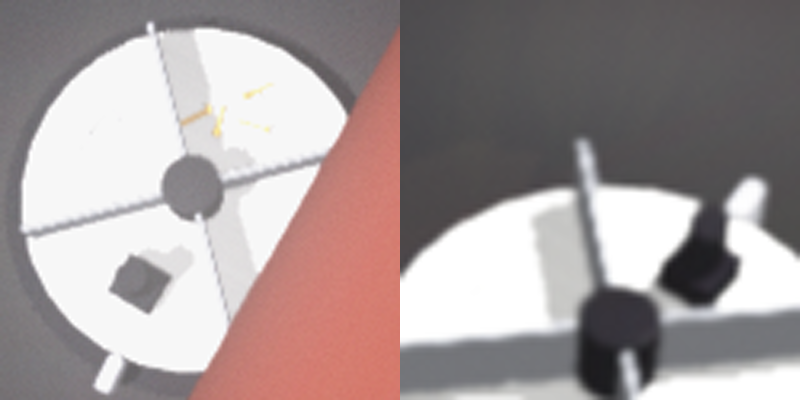

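The last view shows the head seated on the bush with no shank visible. Its top edge is at crop y≈203, which matches the home prediction of about 203 (unlocked would be about 185). The bush is at the pointer and the arm is clear, so I'll hand in.

```bash
python3 -c "
from workcell import *
print(sign_off())"
```

```text
the job is handed in; nothing more can be done
None
```

The pin is fully home in the hidden socket, the carousel is locked, and I have handed the job in. I took the pin from its stand and released it upright in the bush, resting on the hidden plate. Then I turned the carousel about 1.25 rad clockwise at roughly 0.25 rad/s, slowing to about 0.07 rad/s near the pointer.

**Final checks**
- **Hard stop:** the push force rose from about 2 N to a peak of about 11 N in the wrist reading (limit 20 N), and the spoke stopped moving.
- **Pin:** in the last picture the head rests on the bush with no shank showing, at the height expected when fully home.
- **Carousel angle:** the bush appears 3–5° (0.05–0.08 rad) past the pointer. That is inside the 0.13 rad limit but only a rough pixel reading.
- **Hand:** clear at 0.21 m height with contact force at noise level, at about 25 s of the 66 s allowed.

**Disagreements:** the three cameras differed by up to 5 mm on where the bush was. I settled it by comparing the pin foot and the hole in the same wrist picture. The gripper read the pin's head as 22–23 mm wide instead of 24 mm, which made no difference. I did not measure the bystanders again at the end, but the hand stayed well above or away from them.

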